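# Hook a dropped flange ring out from under a wire guard

## Robot

A 7-joint arm with a two-finger parallel gripper is mounted at the origin on a cart in front of the work surface, level with it; the furniture and walls round the work are solid. World frame = base frame: x ahead of the robot, y to its left, z up, the work surface at z = 0. Lengths are in m, angles in rad, forces in N, time in s.
With the tool pointing down it reaches from about 0.425 to 0.925 m from the base axis. Payload 6.8 kg.
Tool frame: the origin (TCP) lies midway between the tips of the shut fingers; the grasp point (between the pads) lies manip.pinch_z behind it (manip.pinch_z is the distance from the TCP to the grasp point, in m); z points along the fingers, y is the direction in which the jaws open and shut (so a half turn about z gives the same grasp; the last joint's range is limited). The gripper opens to 85 mm and grips with 20 to 120 N. Pads are 22 mm wide; open, the fingers measure 114 mm over their backs; the gripper's body (76 mm by 85 mm) begins 54 mm behind the grasp point. The pads swing forward as they close: fully open they stand 13 mm farther back than shut.
Start: joints at [1.173, 0.477, 0.022, 1.555, -0.011, 1.109, -0.083], TCP at [0.193, -0.647, 0.231] pointing down, gripper open.
Joint ranges: [-2.96, 2.96], [-0.34, 2.1], [-1.41, 1.46], [0.24, 2.44], [-1.37, 4.51], [0.17, 1.92], [-2.96, 2.96]. Speed limits (rad/s): [2.39, 2.39, 3.14, 3.14, 3.14, 3.14, 3.14].

## Interface

Orientations are given as a unit quaternion [w, x, y, z].
In Python, from station import manip gives the robot as it stands. The module is installed in compiled form; this text tells all that it offers. Calls block until the motion is done:
- manip.movep(position, orientation): joint-space move of the TCP to a pose.
- manip.movel(position, max_speed=0.15, frame=None, f_stop=None): straight line of the TCP; frame=None keeps the orientation; max_speed is the mean speed in m/s. With f_stop (N) it stops when the force on the tool has changed by that much, and returns True; else False.
- manip.move_j(angles): joint-space move.
- manip.open_gripper() and manip.gripper_close(strength=None): open the fingers fully, or close them until they stop; strength is the grip in N (None keeps the last).
- manip.sleep(seconds).
- manip.ik(position, orientation): joint angles nearest the present ones, or None.
- manip.get_image(name): name is "side" or "top" or "wrist"; returns the picture (384x512x3 uint8, blue, green, red); there is no depth.
- manip.calibration(name): a dict with "fx", "fy", "cx", "cy" (pixels), "k1" (the pictures are not rectified: a ray, as slopes to the right and down, at radius r is drawn at 1 + k1 r^2 times it, then the intrinsics apply), "xyz" and "attitude" of the camera in the world. Camera axes: x right, y down, z forward; pixel columns grow to the right and rows downward; lengths in m; the calibration is good to about 2 mm. A picture is of the moment at which its call begins: read the wrist's pose just before it. calibration takes no time and is no camera call; for the wrist camera it gives the pose at the moment of the call.
A pose or a line that the arm cannot do raises manip.IKError and nothing moves.
- manip.finish_job(): hands the job in, once; it reports no verdict.
Readings, each from a call of its own:
- manip.get_time_s(): time.
- manip.get_joints(): joint angles.
- manip.get_joint_velocities(): joint speeds.
- manip.get_tau(): joint torques, N m.
- manip.get_ee_pos(): TCP position.
- manip.get_tool_rot(): TCP orientation.
- manip.get_force(): force on the tool from outside, world axes, zero at the start.
- manip.get_torque(): the same for the moment, N m.
- manip.get_finger_gap(): opening from 0.0 (shut) to 1.0 (fully open).
Only numpy, scipy, OpenCV 4.12 (cv2) and the standard library are available. Lean on these libraries where they do the work, as an engineer would, in place of code of your own. Each camera call takes 0.05 s, during which the arm holds its last target.

## Task

With the hook of the hooked rod, not your fingers, draw the dropped steel ring (the one with the hole) out through the open side of the wire guard until it lies on the worktop wholly clear of the guard, leaving the blank disc beside it where it is. Then stand the rod on its foot on the bare worktop, its tip not resting on anything, and let go.

Things in the scene. Friction and masses are not known exactly. Their poses are not given: they have to be found in the camera images.
- guard: Low cage of bare steel bars fixed to the worktop, 180 mm (x) by 150 mm (y), roof grille at 85 mm, clear height below it 80 mm. Three sides are barred; the side facing its +y is open over the whole width between two corner posts 8 mm thick. Origin: centre of its footprint at worktop height, so the open side is the plane y = +75 mm of its frame; z is up.
- flange_ring: Flat plain steel ring, outside diameter 50 mm, hole 28 mm right through, 12 mm thick, 0.08 kg, lying flat under the guard, its centre 60 to 85 mm inside the open side. Origin: centre of its underside.
- blank_centre (a point): Centre (6 mm above its underside) of the blank disc: plain steel disc, 50 mm diameter, 12 mm thick, no hole, lying flat under the guard about 80 mm beside the ring, to its left or right. Must stay where it is.
- rod_grip (a point): Middle of the rod's handle, 30 mm above the underside. Black block handle 70 mm long (x), 18 wide (y), top at 50, on a foot plate 70 x 44 x 5 mm; loose on the worktop, 0.15 kg. x runs to the hook, z is up. A straight 8 mm steel shaft, axis 36 mm above the underside, runs along +x and at x = 160 mm bends straight down to an 8 mm thick finger ending 2 mm above the foot's level.
- rod_tip (a point): Lower end of the rod's down-turned finger: 160 mm along x from rod_grip and 28 mm below it; same axes.
There are look-alikes about, which are no part of the job. What is shaped like the flange_ring but black or red is not meant.

How it is judged:
By the outcome, as a careful person would: the job done as asked, in the order asked, and still so for the second after the job is handed in, with the robot touching nothing.
It also fails if it takes over 45 s, if anything falls off the work surface, if the arm or the gripper's body presses on something with over 40 N, if the wrist force passes 120 N, or if a joint passes its speed limit or range.

## Working session

There is one attempt and no reset: what is moved stays moved. The work goes in short steps, each a Python script; the robot and the scene stay as the last script left them, time stands still between calls to the robot, and variables do not carry over. Pictures are saved under pics/ and viewed, and the job is handed in when it is done.

```bash
mkdir -p pics
python3 - <<'E'
from station import manip
import cv2
for n in ("side","top","wrist"):
    c=manip.calibration(n); print(n,c)
    cv2.imwrite(f"pics/{n}0.png",manip.get_image(n))
print(manip.get_time_s(),manip.pinch_z,manip.get_tool_rot(),manip.get_ee_pos())
E
```

```text
side {'fx': 349.42090887981084, 'fy': 349.42090887981084, 'cx': 251.6776984582069, 'cy': 187.44331033664926, 'k1': -0.08429588453025298, 'xyz': array([0.25639867, 0.46824411, 0.63494866]), 'attitude': array([ 0.07592886, -0.18261259,  0.89914255, -0.39042301])}
top {'fx': 434.47407223265407, 'fy': 434.47407223265407, 'cx': 250.3758024489976, 'cy': 192.17516838001805, 'k1': -0.07076608879549708, 'xyz': array([ 0.27502727, -0.12132426,  1.0701019 ]), 'attitude': array([ 0.07176348, -0.68648653,  0.71980134, -0.07397483])}
wrist {'fx': 302.9565705603656, 'fy': 302.9565705603656, 'cx': 253.11361414811444, 'cy': 195.2571524560592, 'k1': -0.0061005382424094996, 'xyz': array([ 0.26705491, -0.62439805,  0.37306046]), 'attitude': array([ 0.12150157,  0.79240404, -0.59076078, -0.09129571])}
0.15 0.0187 [-6.63717458e-04  9.89519873e-01  1.44395156e-01 -1.36148778e-04] [ 0.19277719 -0.64643768  0.23059063]
```

View pics/side0.png

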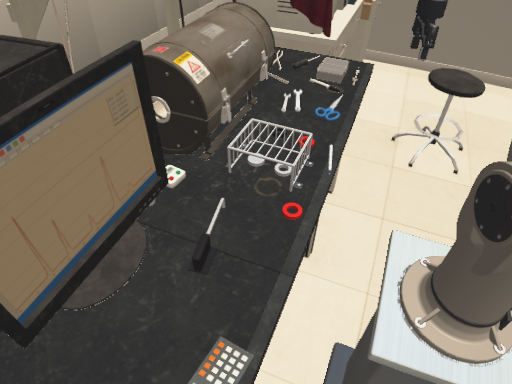

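View pics/top0.png

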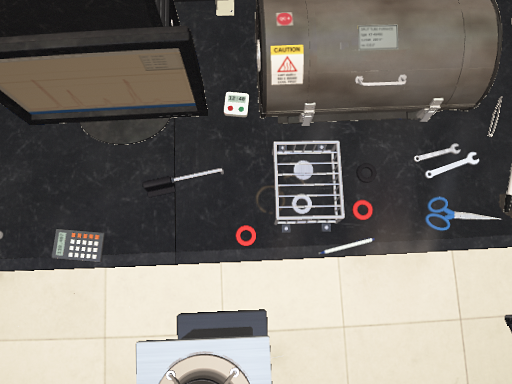

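View pics/wrist0.png

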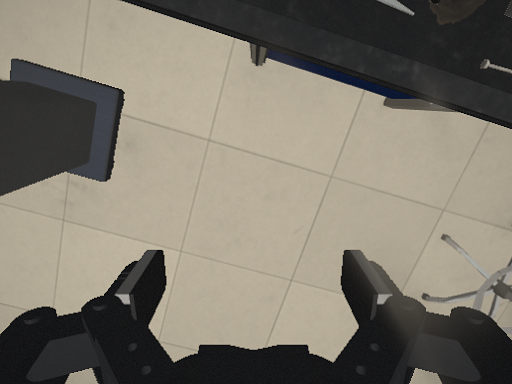

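The top view shows the rod (handle near (158,184), hook near (222,171)), the guard (275-343, 141-222), the blank at (303,170) and the ring at (302,204). I'll enlarge it for detail.

```bash
cat > h.py <<'E'
import numpy as np, cv2
from scipy.spatial.transform import Rotation as R
from station import manip
def rot(q): return R.from_quat([q[1],q[2],q[3],q[0]])
def ray(c,u,v):
    K=np.array([[c['fx'],0,c['cx']],[0,c['fy'],c['cy']],[0,0,1.]])
    p=cv2.undistortPoints(np.array([[[u,v]]],float),K,np.array([c['k1'],0,0,0,0.]))[0,0]
    return rot(c['attitude']).apply([p[0],p[1],1.])
def plane(c,u,v,z):
    d=ray(c,u,v); return c['xyz']+d*(z-c['xyz'][2])/d[2]
def proj(c,P):
    K=np.array([[c['fx'],0,c['cx']],[0,c['fy'],c['cy']],[0,0,1.]])
    p=rot(c['attitude']).inv().apply(np.asarray(P)-c['xyz']); s=p[:2]/p[2]; s=s*(1+c['k1']*(s@s))
    return s*c['fx']+[c['cx'],c['cy']]
E
python3 - <<'E'
import cv2
a=cv2.imread('pics/top0.png')
cv2.imwrite('pics/topA.png',cv2.resize(a[120:260,230:370],None,fx=4.2,fy=4.2,interpolation=cv2.INTER_CUBIC))
cv2.imwrite('pics/topB.png',cv2.resize(a[150:210,130:240],None,fx=7,fy=7,interpolation=cv2.INTER_CUBIC))
b=cv2.imread('pics/side0.png')
cv2.imwrite('pics/sideA.png',cv2.resize(b[105:280,180:340],None,fx=3.4,fy=3.4,interpolation=cv2.INTER_CUBIC))
E
```

```text
(no output)
```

View pics/topA.png

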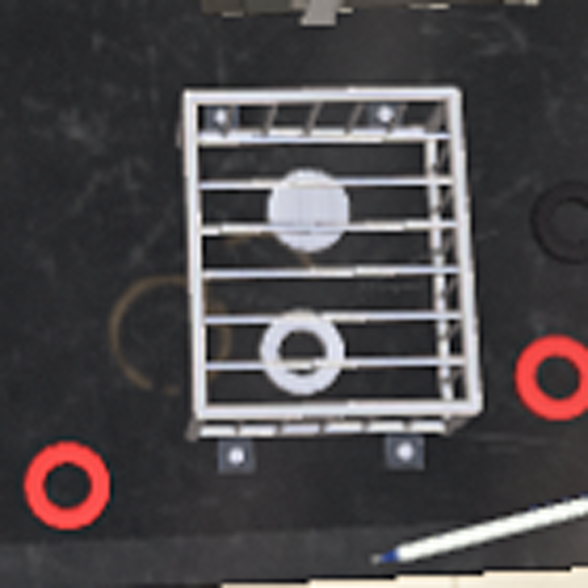

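View pics/topB.png

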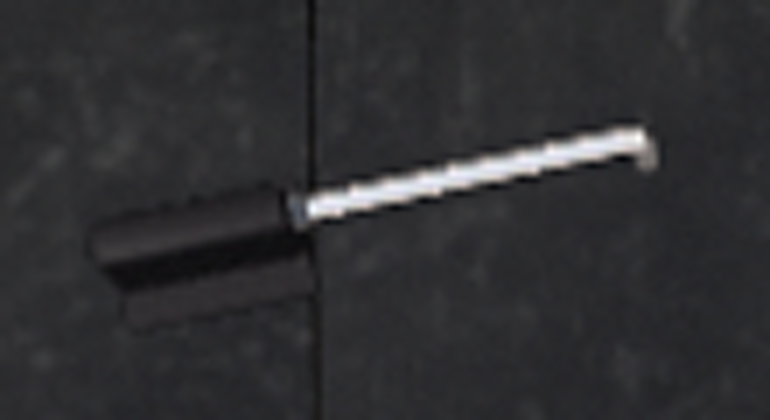

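View pics/sideA.png

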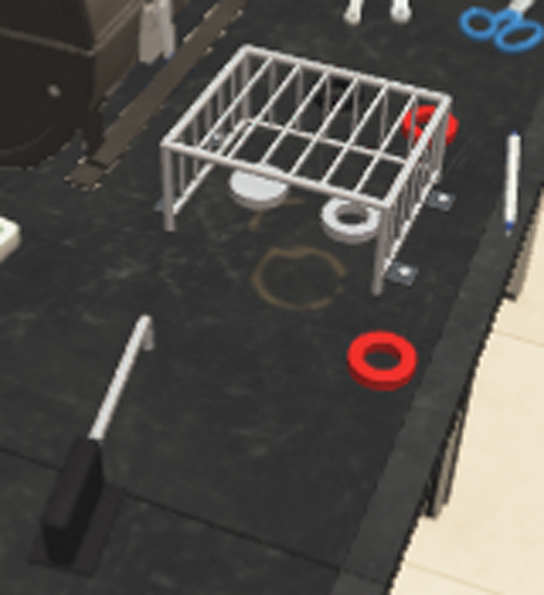

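```bash
cat > m.py <<'E'
from h import *
c=manip.calibration('top'); s=manip.calibration('side')
A=lambda u,v:(u/4.2+230-.38,v/4.2+120-.38)
B=lambda u,v:(u/7+130-.43,v/7+150-.43)
S=lambda u,v:(u/3.4+180-.35,v/3.4+105-.35)
for n,p,z in [('c1',A(190,94),.085),('c2',A(458,92),.085),('c3',A(476,408),.085),('c4',A(200,411),.085),('ring',A(302,352),.012),('blank',A(309,210),.012),
 ('red',A(67,486),.012),
 ('hookend',B(640,138),.036),('shaftstart',B(305,208),.036),('htopL',B(92,232),.05),('htopR',B(282,190),.05),
 ('htopRn',B(285,228),.05),('htopLn',B(110,263),.05),('footR',B(316,291),.005),('footL',B(128,330),.005)]:
    print(n,plane(c,*p,z)[:2].round(4))
for n,p,z in [('c4',S(166,142),.085),('c3',S(388,205),.085),('c2',S(447,98),.085),('c1',S(248,49),.085),('ring',S(352,216),.012),('blank',S(259,183),.012),
  ('red',S(382,357),.012),('hookend',S(145,321),.036),('shaftstart',S(97,437),.036),('post4',S(171,227),0),('post3',S(378,290),0)]:
    print('side',n,plane(s,*p,z)[:2].round(4))
E
python3 m.py
```

```text
c1 [ 0.6002 -0.1932]
c2 [ 0.5944 -0.3453]
c3 [ 0.4135 -0.339 ]
c4 [ 0.4192 -0.188 ]
ring [ 0.462  -0.2551]
blank [ 0.5482 -0.2655]
red [ 0.3896 -0.1132]
hookend [ 0.5524 -0.0603]
shaftstart [0.5328 0.058 ]
htopL [0.5243 0.1297]
htopR [0.5361 0.0635]
htopRn [0.5225 0.0626]
htopLn [0.513  0.1234]
footR [0.5097 0.0597]
footL [0.4986 0.1276]
side c4 [ 0.5985 -0.196 ]
side c3 [ 0.4167 -0.1906]
side c2 [ 0.4142 -0.3413]
side c1 [ 0.5918 -0.3448]
side ring [ 0.4607 -0.2528]
side blank [ 0.5469 -0.2628]
side red [ 0.3892 -0.1118]
side hookend [ 0.5504 -0.0567]
side shaftstart [0.5319 0.051 ]
side post4 [ 0.5969 -0.1946]
side post3 [ 0.4168 -0.1899]
```

```bash
cat >> h.py <<'E'
def tri(pt,ps):
    c=manip.calibration('top'); s=manip.calibration('side')
    a,b=ray(c,*pt),ray(s,*ps); M=np.stack([a,-b],1)
    t=np.linalg.lstsq(M,s['xyz']-c['xyz'],rcond=None)[0]
    P,Q=c['xyz']+a*t[0],s['xyz']+b*t[1]; return (P+Q)/2, np.linalg.norm(P-Q)
def pose(phi):
    "tool down, rod direction (sin phi,-cos phi): tool y perpendicular to rod; tool x along rod (sign s)"
    d=np.array([np.sin(phi),-np.cos(phi),0]); out=[]
    for s in (1,-1):
        x=d*s; z=np.array([0,0,-1.]); y=np.cross(z,x)
        q=R.from_matrix(np.stack([x,y,z],1)).as_quat(); out.append(np.array([q[3],*q[:3]]))
    return out
E
python3 - <<'E'
from h import *
print(tri((207,117),(166,182)), tri((190,28),(130,42)))
c=manip.calibration('side')
J=manip.get_joints()
print(rot(manip.get_tool_rot()).as_matrix().round(2).tolist(), rot(manip.calibration('wrist')['attitude']).as_matrix().round(2).tolist())
for ph in (np.radians(9.5),np.radians(-2)):
  for q in pose(ph):
    for P in ([.525,.097,.18],[.525,.097,.015],[.466,-.094,.03],[.475,.04,.02]):
        j=manip.ik(P,q); print(P,None if j is None else np.round(j,2))
E
```

```text
(array([ 0.68384293, -0.03025675,  0.064402  ]), np.float64(0.008550459197261846)) (array([ 0.71028407, -0.03605556,  0.40060531]), np.float64(0.00018811967004172506))
[[0.96, 0.29, -0.0], [0.29, -0.96, 0.0], [-0.0, -0.0, -1.0]] [[0.29, -0.91, -0.29], [-0.96, -0.27, -0.08], [-0.0, 0.3, -0.95]]
[0.525, 0.097, 0.18] [-1.19  0.65  1.28  2.   -0.73  1.06 -2.55]
[0.525, 0.097, 0.015] [-1.04  0.89  1.05  2.09 -1.09  0.87 -2.29]
[0.466, -0.094, 0.03] [-0.01  0.47  0.09  2.18 -0.08  0.5  -2.83]
[0.475, 0.04, 0.02] [-0.98  0.81  1.05  2.22 -1.09  0.79 -2.15]
[0.525, 0.097, 0.18] [ 0.42  0.45 -0.91  1.9   0.42  1.   -0.51]
[0.525, 0.097, 0.015] [ 0.09  0.61 -0.49  2.02  0.47  0.63 -0.55]
[0.466, -0.094, 0.03] [ 0.46  0.51 -0.47  2.15  0.42  0.57 -0.15]
[0.475, 0.04, 0.02] [ 0.22  0.54 -0.53  2.14  0.5   0.58 -0.51]
[0.525, 0.097, 0.18] [ 0.59  0.58 -1.18  1.89  0.61  1.09  2.27]
[0.525, 0.097, 0.015] [ 0.56  0.94 -1.2   1.99  1.06  1.04  1.94]
[0.466, -0.094, 0.03] [-0.79  0.99  1.26  2.22 -1.23  1.   -1.94]
[0.475, 0.04, 0.02] [ 0.69  0.86 -1.19  2.12  1.04  0.95  2.  ]
[0.525, 0.097, 0.18] [ 0.4   0.44 -0.88  1.9   0.41  0.99 -0.7 ]
[0.525, 0.097, 0.015] [ 0.13  0.62 -0.54  2.01  0.52  0.65 -0.79]
[0.466, -0.094, 0.03] [ 0.43  0.5  -0.44  2.15  0.39  0.57 -0.33]
[0.475, 0.04, 0.02] [ 0.21  0.54 -0.52  2.14  0.49  0.57 -0.7 ]
```

Run:
```python
from h import *
q=pose(np.radians(9.5))[1]
manip.movep([.42,-.22,.26],q); print(manip.get_joints().round(2),manip.get_time_s())
manip.movep([.525,.097,.15],q); print(manip.get_joints().round(2),manip.get_time_s())
c=manip.calibration('wrist'); im=manip.get_image('wrist'); cv2.imwrite('pics/w1.png',im); np.save('w1.npy',c,allow_pickle=True)
cv2.imwrite('pics/t1.png',manip.get_image('top'))
print(proj(c,[.525,.097,.05]),proj(c,[.5514,-.0585,.036]))
```

```text
[ 0.8   0.15 -0.49  1.96  0.08  1.05  0.44] 1.9167
[ 0.26  0.43 -0.69  1.93  0.35  0.9  -0.44] 3.2417
[252.13148957 193.54492894] [253.11133265 334.40099018]
```

View pics/w1.png

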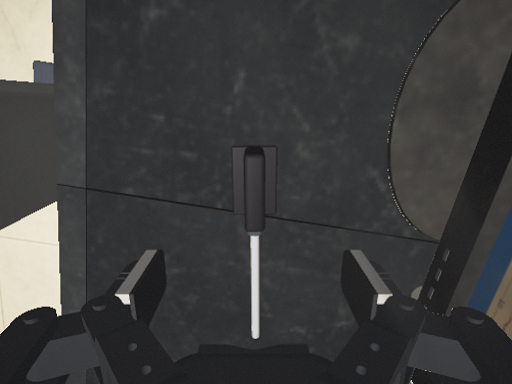

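View pics/t1.png

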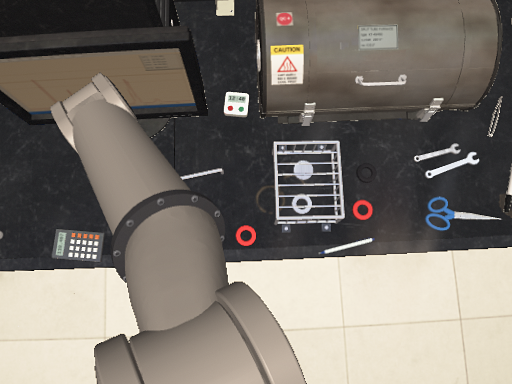

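Run:
```python
from h import *
c=np.load('w1.npy',allow_pickle=True).item()
for n,p,z in [('hook',(255.5,334),.036),('shaft0',(254.8,236),.036),('hTopFront',(255,232-0),.03),('hTopBackTop',(254,151),.05),('footBL',(233,147),.005),('footBR',(276,146),.005),('footFL',(235,212),.005)]:
    print(n,plane(c,*p,z).round(4))
print(manip.get_force().round(2))
```

```text
hook [ 0.5538 -0.0576  0.036 ]
shaft0 [0.5347 0.0524 0.036 ]
hTopFront [0.5347 0.0538 0.03  ]
hTopBackTop [0.5207 0.1325 0.05  ]
footBL [0.5017 0.1259 0.005 ]
footBR [0.5418 0.1334 0.005 ]
footFL [0.5131 0.0611 0.005 ]
[-1.5  -1.09 -0.28]
```

Run:
```python
from h import *
q=pose(np.radians(9.7))[1]
manip.movep([.527,.0975,.06],q)
print(manip.movel([.527,.0975,.015],max_speed=.1,f_stop=15))
manip.gripper_close(80); print(manip.get_finger_gap(),manip.get_ee_pos().round(4),manip.get_force().round(2))
manip.movel([.527,.0975,.065],max_speed=.1)
print(manip.get_finger_gap(),manip.get_force().round(2))
c=manip.calibration('wrist'); cv2.imwrite('pics/w2.png',manip.get_image('wrist'));np.save('w2.npy',c,allow_pickle=True)
cv2.imwrite('pics/s2.png',manip.get_image('side')); print(manip.get_time_s())
```

```text
False
0.19764435122712717 [0.5273 0.0976 0.0153] [ 0.69 -0.68  4.67]
0.20348443335538316 [ 0.15 -0.1  -1.88]
5.7667
```

View pics/w2.png

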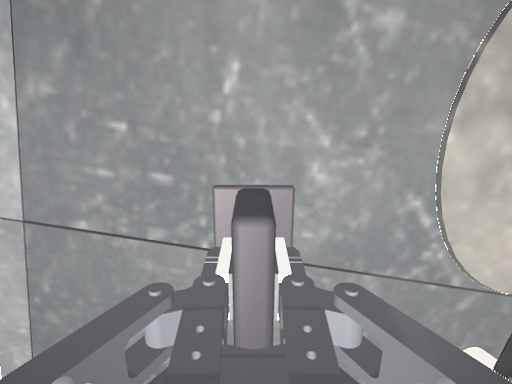

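View pics/s2.png

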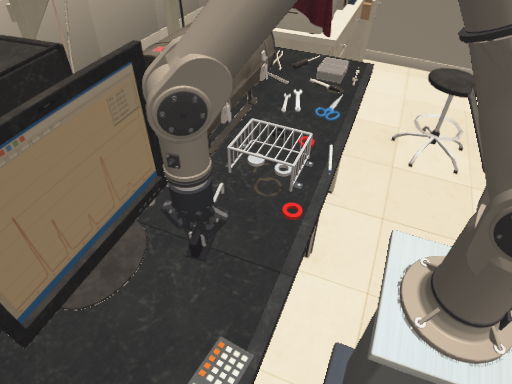

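Run:
```python
from h import *
q=pose(np.radians(-2))[1]
manip.movep([.467,.005,.05],q); print(manip.get_joints().round(2), manip.get_ee_pos().round(4))
manip.movel([.467,.005,.033])
for n in ('side','top'): cv2.imwrite(f'pics/{n}3.png',manip.get_image(n))
s=cv2.imread('pics/side3.png'); cv2.imwrite('pics/side3z.png',cv2.resize(s[105:280,180:340],None,fx=3.4,fy=3.4,interpolation=cv2.INTER_CUBIC))
s=cv2.imread('pics/top3.png'); cv2.imwrite('pics/top3z.png',cv2.resize(s[120:260,200:370],None,fx=4,fy=4,interpolation=cv2.INTER_CUBIC))
P=np.array([.467,.005,0])+.16*np.array([np.sin(np.radians(-2)),-np.cos(np.radians(-2)),0])+[0,0,.054]
print(P,proj(manip.calibration('side'),P),proj(manip.calibration('top'),P),manip.get_time_s())
```

```text
[ 0.33  0.48 -0.57  2.15  0.44  0.62 -0.59] [0.4663 0.0041 0.0496]
[ 0.46141608 -0.15490253  0.054     ] [271.28213025 178.33949682] [261.5301648  202.49576976] 6.6583
```

View pics/side3z.png

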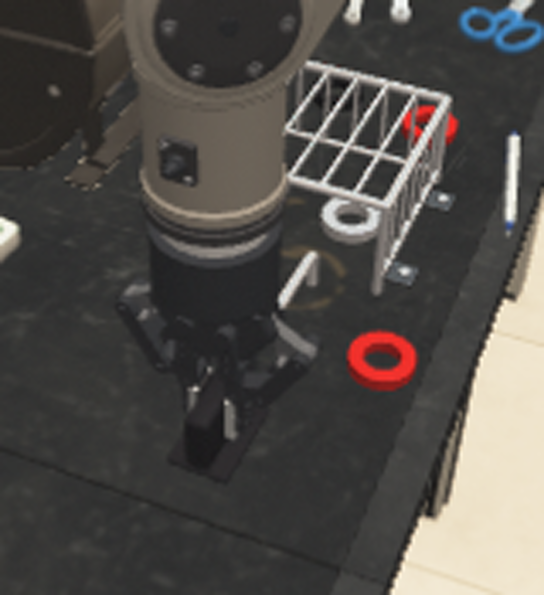

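View pics/top3z.png

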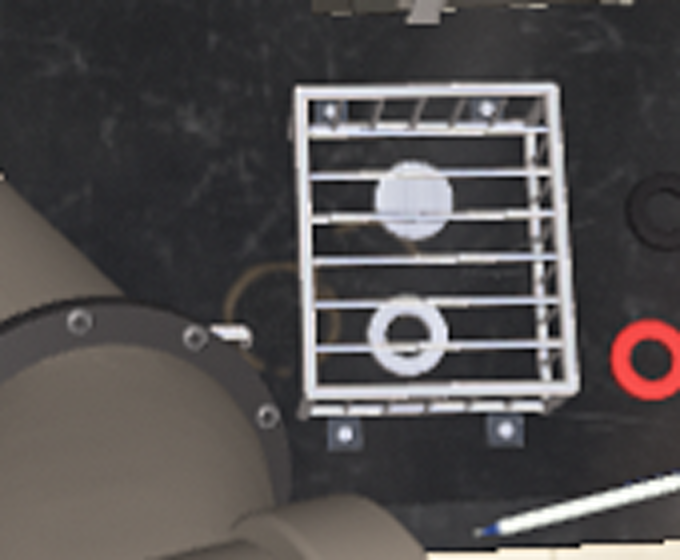

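Run:
```python
from h import *
print(plane(manip.calibration('side'),314/3.4+180-.35,257/3.4+105-.35,.056)[:2], plane(manip.calibration('top'),245/4+200-.38,333/4+120-.38,.056)[:2])
print(manip.get_ee_pos())
t=np.radians(-2); d=np.array([np.sin(t),-np.cos(t),0])
ring=np.array([.4613,-.254,0]); tgt=ring-.16*d; tgt[2]=.033
print(manip.movel(tgt,max_speed=.08,f_stop=8),manip.get_ee_pos().round(4),manip.get_force().round(2),manip.get_time_s())
for n in ('side','top'): cv2.imwrite(f'pics/{n}4.png',manip.get_image(n))
s=cv2.imread('pics/side4.png'); cv2.imwrite('pics/side4z.png',cv2.resize(s[110:210,230:330],None,fx=5.5,fy=5.5,interpolation=cv2.INTER_CUBIC))
s=cv2.imread('pics/top4.png'); cv2.imwrite('pics/top4z.png',cv2.resize(s[130:230,260:360],None,fx=5.5,fy=5.5,interpolation=cv2.INTER_CUBIC))
```

```text
[ 0.45658575 -0.14681531] [ 0.46022221 -0.15322457]
[0.46738648 0.00586496 0.03325332]
False [ 0.467  -0.0934  0.033 ] [ 0.47 -0.57 -0.6 ] 8.05
```

View pics/side4z.png

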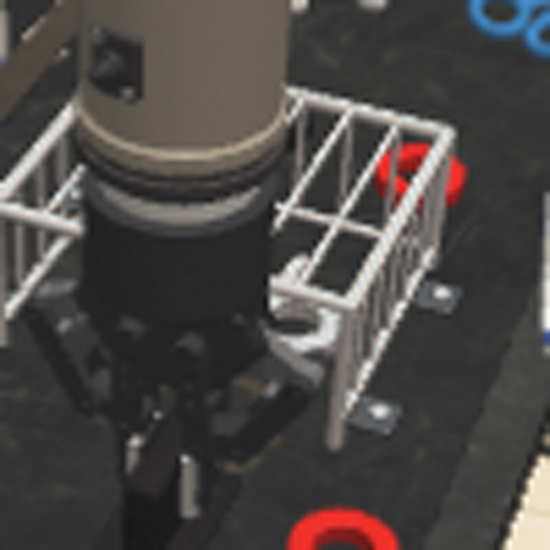

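View pics/top4z.png

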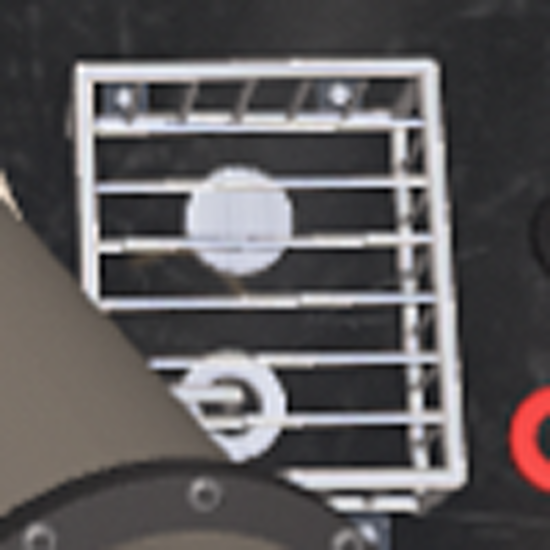

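Run:
```python
from h import *
c=manip.calibration('top')
for p,z in [((240,394),.0577),((236,407),.02)]:
    print(plane(c,p[0]/5.5+260-.41,p[1]/5.5+130-.41,z)[:2].round(4))
for P in ([.4613,-.254,.012],[.4613,-.254,.054],[.4613,-.254,.02]):
    print(((proj(c,P)-[260,130]+.41)*5.5).round(0))
```

```text
[ 0.4591 -0.2538]
[ 0.4601 -0.2565]
[228. 408.]
[239. 390.]
[230. 405.]
```

Run:
```python
from h import *
p=manip.get_ee_pos(); p[2]=.017
print(manip.movel(p,max_speed=.05,f_stop=6),manip.get_ee_pos().round(4),manip.get_force().round(2))
# pull
p2=manip.get_ee_pos()+[.006,.07,0]; p2[2]=.017
print(manip.movel(p2,max_speed=.06,f_stop=12),manip.get_ee_pos().round(4),manip.get_force().round(2),manip.get_time_s())
for n in ('side','top'): cv2.imwrite(f'pics/{n}5.png',manip.get_image(n))
s=cv2.imread('pics/side5.png'); cv2.imwrite('pics/side5z.png',cv2.resize(s[110:260,180:330],None,fx=3.8,fy=3.8,interpolation=cv2.INTER_CUBIC))
s=cv2.imread('pics/top5.png'); cv2.imwrite('pics/top5z.png',cv2.resize(s[130:250,230:350],None,fx=4.5,fy=4.5,interpolation=cv2.INTER_CUBIC))
```

```text
False [ 0.4666 -0.0933  0.0165] [-0.85  0.27 -0.9 ]
False [ 0.4726 -0.0236  0.017 ] [ 0.74  0.4  -1.52] 9.9417
```

View pics/side5z.png

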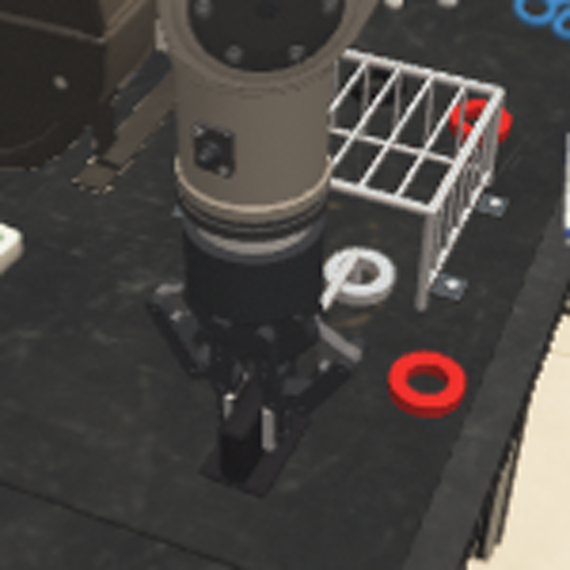

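View pics/top5z.png

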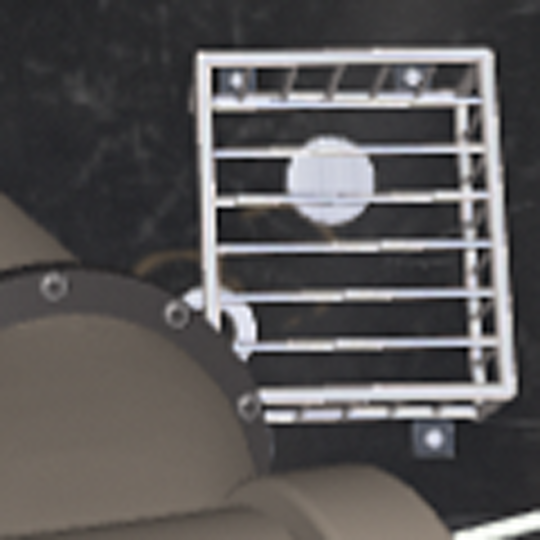

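Run:
```python
from h import *
p=manip.get_ee_pos()+[.007,.08,0]; p[2]=.017
print(manip.movel(p,max_speed=.06,f_stop=12),manip.get_ee_pos().round(4))
p=manip.get_ee_pos()-[0,.006,0]; p[2]=.017   # back off wall
manip.movel(p,max_speed=.05); p[2]=.06
print(manip.movel(p,max_speed=.06,f_stop=10),manip.get_force().round(2),manip.get_time_s())
for n in ('side','top'): cv2.imwrite(f'pics/{n}6.png',manip.get_image(n))
s=cv2.imread('pics/side6.png'); cv2.imwrite('pics/side6z.png',cv2.resize(s[110:260,180:330],None,fx=3.8,fy=3.8,interpolation=cv2.INTER_CUBIC))
```

```text
False [0.4795 0.056  0.017 ]
False [-0.58  0.05 -2.06] 12.6667
```

View pics/side6z.png

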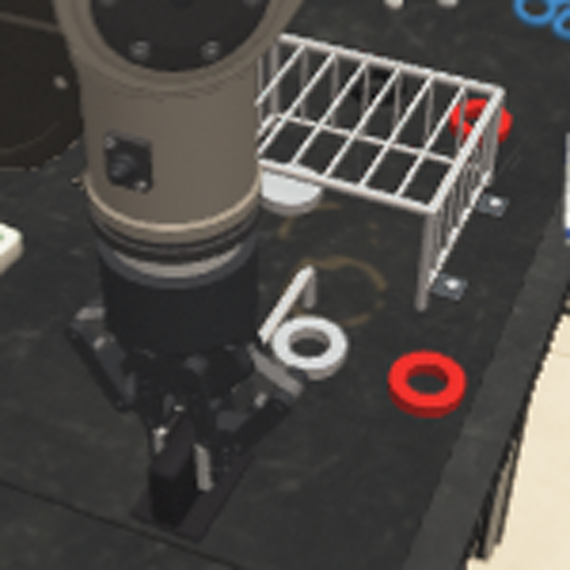

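View pics/top6.png

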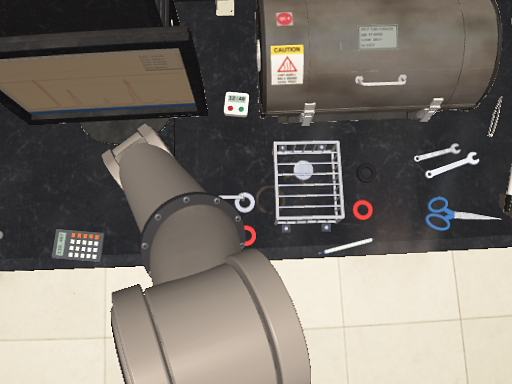

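The ring lies well outside the guard at top-view pixel (245,203), and the hook is lifted free. Next I'll stand the rod on its foot.

Run:
```python
from h import *
q=pose(np.radians(9.7))[1]
manip.movep([.53,.11,.06],q)
manip.movel([.53,.11,.022],max_speed=.08)
print(manip.movel([.53,.11,.0135],max_speed=.02,f_stop=4),manip.get_ee_pos().round(4),manip.get_force().round(2))
manip.open_gripper(); print(manip.get_finger_gap())
manip.movel([.53,.11,.15],max_speed=.1)
cv2.imwrite('pics/w7.png',manip.get_image('wrist'))
manip.movep([.42,-.22,.26],q)
manip.movep([.30,-.50,.26],q)
print(manip.get_time_s())
for n in ('side','top'): cv2.imwrite(f'pics/{n}7.png',manip.get_image(n))
c=manip.calibration('top')
```

```text
True [0.5304 0.1101 0.0153] [-0.02 -1.05  6.37]
1.0052223042902788
18.95
```

View pics/side7.png

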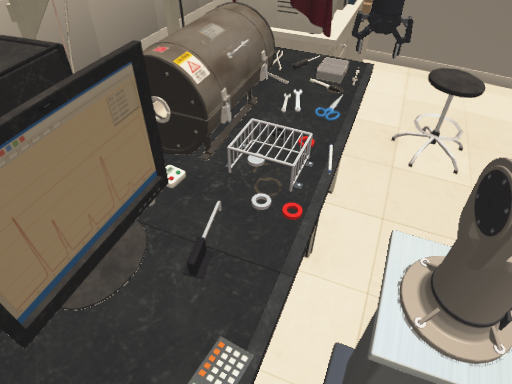

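View pics/top7.png

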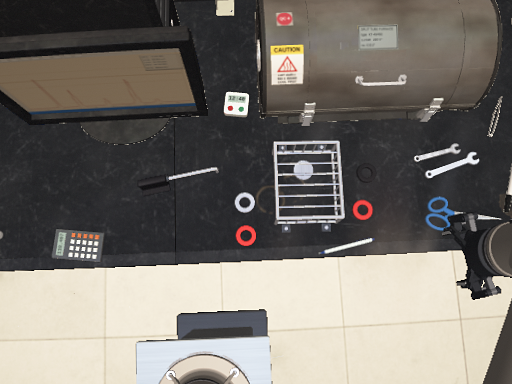

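View pics/w7.png

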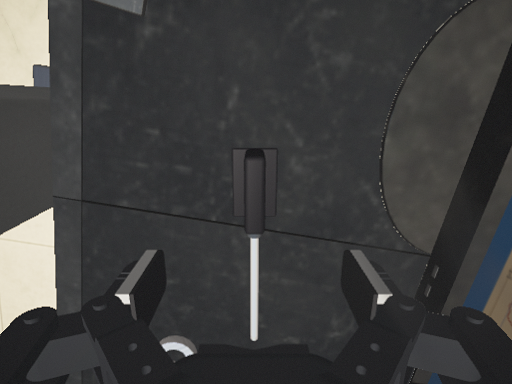

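The rod stands upright with its handle at top-view pixel (155,183) and tip at (216,169). The ring is at (245,203), away from the guard, and the blank is still at (303,170). I'll do one numeric check, then hand in.

Run:
```python
from h import *
a,b=cv2.imread('pics/top0.png'),cv2.imread('pics/top7.png')
print('blank diff',cv2.absdiff(a,b)[155:187,285:325].max(), plane(manip.calibration('top'),244.8,202.8,.012).round(3))
manip.finish_job()
```

```text
blank diff 5 [ 0.47  -0.115  0.012]
the job is handed in; nothing more can be done
```

I drew the ring out with the hook and stood the rod back on its foot. The job was handed in at about 19 s of the 45 s allowed.

- **Ring:** I lowered the hook into its hole, pulled it out through the open +y side, then lifted the hook free. It now lies at about (0.470, -0.115). Its near edge is about 5 cm outside the guard's open plane.
- **Blank disc:** the before and after top views match there (largest pixel difference 5 of 255), so it shows no movement.
- **Rod:** it stands on its foot at about (0.53, 0.11). The foot met the worktop at the same gripper height as when I picked it up. The tip is over bare worktop, clear of the ring and everything else. I let go and moved the arm away.
- **Forces:** none of my moves outside the set-down tripped a force stop, and the largest force I read was about 6 N, when setting the rod down. I did not log forces continuously.

No check failed. The only disagreement was between cameras: with the hook outside the guard, their fixes on it differed by up to 8 mm. I used the top view and the gripper pose, and the view just before lowering showed the hook in the hole.

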